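Park the index plunger and set the length stop

ROBOT

A 6-joint arm with a two-finger parallel gripper is mounted at the origin on a cart in front of the work surface, level with it; the furniture and walls round the work are solid. World frame = base frame: x ahead of the robot, y to its left, z up, the work surface at z = 0. Lengths are in m, angles in degrees, forces in N, time in s.
With the tool pointing down it reaches from about 0.3 to 0.875 m from the base axis. Payload 6.4 kg.
Tool frame: the origin (TCP) lies midway between the tips of the shut fingers; the grasp point (between the pads) lies 19 mm behind it (bot.pinch_z is the distance from the TCP to the grasp point, in m); z points along the fingers, y is the line along which they close (so a half turn about z gives the same grasp; the last joint's range is limited). The gripper opens to 88 mm and grips with 3 to 60 N. Pads are 18 mm wide; open, the fingers measure 123 mm over their backs; the gripper's body (75 mm by 187 mm) begins 45 mm behind the grasp point.
Start: joints at [55.216, 10.359, 92.074, -0, 77.567, -11.82], TCP at [0.224, 0.529, 0.239] pointing down, gripper open.
Joint ranges: [-171.53, 171.53], [-51.25, 118.39], [17.06, 147.69], [-65.23, 245.23], [0, 150.52], [-178.68, 178.68]. Speed limits (degrees/s): [147.25, 147.25, 172.46, 180, 180, 180].

INTERFACE

Orientations are given as a 3x3 rotation matrix whose columns are the frame's x, y, z axes.
In Python, from bench import bot gives the robot as it stands.
- The arm moves only by the tool drive_tool, never from a script. Its argument "commands" is a list of rows, each an object of numbers: "x", "y", "z": the shift along the tool's x, y, z in units of 40 mm (1.0 is 40 mm); "ax", "ay", "az": the turn, a rotation vector about the tool's x, y, z in units of 6 degrees (1.0 is 6 degrees); "fingers": the opening, from 0 (shut) to 1 (fully open). A call has 1 to 8 rows; each row is the pose to reach, as a shift and turn from the pose commanded when the call began, along the tool's axes at that moment; what a row does not reach only later rows make up. A row lasts 1/12 s, in which the tool goes at most 41.7 mm and 7.16 degrees, less where a joint would pass 70% of its speed; a pose out of reach is approached as far as the arm can. A call with a gripper value outside its range is refused whole. The fingers move at their own pace and stop on an object; "newtons" is the grip in N (left out, the last holds). Time passes only in rows, so rows that repeat a pose let the fingers close. It gives the time, the measured TCP pose, the force, the opening and the grip force at its end, in the units of the state.
- bot.observe(): the state, without advancing time (a new reading comes with each control period).
- bot.camera(name): name is "side" or "top" or "wrist"; returns a dict with "frame" (420x560x3 uint8, red, green, blue), "range_z" (420x560 float32, m along the optical axis (not along the pixel's ray), 0 where there is no reading), "vertical_fov" (degrees; the focal length in pixels is half the picture's height over the tangent of half this angle, whatever the lens; pixels are square), "cx", "cy" (the principal point, pixels), "eye" and "rotation" of the camera in the world. Camera axes: x right, y up, looking along -z (the intrinsics and any distortion apply to the point x, -y, -z); pixel columns grow to the right and rows downward; lengths in m; the calibration is good to about 2 mm. A picture is of the moment at which its call begins.
- bot.hand_in(): hands the job in; it is judged then, once.
The state is a dict: "time": time; "joint_positions": joint angles; "qvel": joint speeds; "joint_efforts": joint torques, N m; "position": TCP position; "ee_rot": TCP orientation; "ft_force": force on the tool from outside, world axes, zero at the start; "ft_torque": the same for the moment, N m; "gripper_width": opening from 0.0 (shut) to 1.0 (fully open); "finger_force": force on a finger pad.
Only numpy, scipy, OpenCV 4.12 (cv2) and the standard library are available. Lean on these libraries where they do the work, as an engineer would, in place of code of your own. Each camera call takes 0.05 s, during which the arm holds its last target. There are 200 camera calls.

TASK

The sliding stop on the length-stop jig is locked to its rail by a spring-loaded T-handled index plunger. Pull the plunger up and turn it anticlockwise until its cross key drops into the rest notch of the collar, feeling for the notch without forcing it, and let go so that it stays retracted. Then slide the stop along the rail, pushing the wood offcut ahead of it until it comes up solid against the end block, press it home there for a moment with about a kilogram's push (10 N, not twice that), and leave everything snug there.

Things in the scene. Friction and masses are not known exactly. Their poses are not given: they have to be found in the camera images.
- jig: Fixed jig: plywood board 285 x 110 x 12 mm; aluminium index rail along it (also the fence) 30 mm wide, top 30 mm above the table, centre line at y = +23 mm, with 8 mm holes 20 mm apart; aluminium end block at its far end, face at x = +105 mm. Origin on the table near the board's middle; x along the rail towards the end block, y left across the board, z up.
- tee_bar (a point): Centre of the plunger's black T-bar: 42 mm long (x axis here), 12 mm thick (y), 18 mm high (z). At the start it lies along the rail, 91 mm above the table. 15 mm of clear space lies between its underside and the rim of the steel collar under it (44 mm across). The frame turns with the bar. Pinch it from above across its 12 mm.
- tee: The plunger (T-bar, stem, cross key, locking pin), origin and axes as tee_bar. The cross key (flat steel bar, 4 mm wide, 5 mm high, 43 mm long, parallel to the T-bar, 32 mm below its centre) stands in a deep slot of the collar at the start, so the T-bar cannot turn until pulled 10 mm. A spring and its weight pull it down with 7 N at the start, 0.5 N more per mm.
- collar: Steel collar on the stop, round the plunger, origin on the stop's top (53 mm above the table). Its rim holds the key 10 mm above the start. The rest notch in it is 3 mm deep, 6.6 mm wide, at an angle that is not measured: 55 to 86 degrees (0.96 to 1.50 rad) anticlockwise from above. Within 4 degrees of it the key drops in, elsewhere it lands on the rim; a hard push on the rim harms it.
- pull (a joint): How far the plunger is pulled up, m. 0 = locking pin down in the rail's hole (5 mm deep), 0.010 = cross key on the rim, 0.007 = cross key resting in the rest notch (retracted, rail free), about 0.0137 = hard upper stop.
- turn (a joint): Angle of the T-bar, rad, 0 at the start (along the rail), grows anticlockwise seen from above, stop at 1.80.
- stop: Grey sliding stop on the rail, 112 mm long; origin on the plunger's axis at the height of the rail's top; axes those of the jig. Its flat front face is 24 mm ahead (x) of the plunger's axis, and a foot of it reaches down in front of the rail to push the offcut. About 3 N (the offcut adds 1 N) move it once the plunger is retracted, and it stays where it is left.
- stop_travel (a joint): Travel of the stop along the rail towards the end block, m, 0 at the start; about 0.070 when the offcut is held between stop and end block.
- tab (a point): Centre of the upright grey tab on the rear end of the stop, 75 mm behind the plunger's axis, to pinch or push the stop by: 12 mm thick along the rail (x), 30 mm wide across it (y), 34 mm high (z); its top is 85.5 mm above the table. Axes those of the jig.
- stop_face (a point): Point on the stop's front face that meets the offcut, in front of the rail, 32 mm above the table.
- end_face (a point): Middle of the end block's face that the offcut is pushed against, 27 mm above the table. Axes those of the jig (x points into the block).
- offcut_mid (a point): Centre of the loose wood offcut, 75 mm long (its y axis, lying along the rail), 42 mm wide, 30 mm high, 80 g, on the base board in front of the rail between the stop and the end block, with gaps to both.
- gilt_corner: Bystander: gilt frame-moulding corner sample, 62 x 62 x 18 mm, origin at its underside; leave it alone.
- tape_roll: Bystander: roll of masking tape lying flat, 100 mm across, 36 mm high, origin at its underside; leave it alone.
- small_offcut: Bystander: small wood offcut, 30 x 52 x 20 mm, origin at its underside; leave it alone.

How it is judged:
By the outcome, as a careful person would: the job done as asked, in the order asked, and still so for the second after the job is handed in, with the robot touching nothing.
It also fails if it takes over 64 s, if anything falls off the work surface, if the arm or the gripper's body presses on something with over 40 N, if the wrist force passes 120 N, or if a joint passes its speed limit or range.

## Working session

There is one attempt and no reset: what is moved stays moved. The work goes in short steps, Python scripts to look and compute and a tool call to move; the robot and the scene stay as the last step left them, time stands still between calls to the robot, and variables do not carry over. Pictures are saved under pics/ and viewed, at most 10 in all, crops included, and the job is handed in when it is done.

Besides the shell and the picture viewer there is one more tool, called by a JSON object that holds its "op" and its "data". drive_tool: Moves the arm, as the interface text tells. Its arguments: {"type":"object","properties":{"commands":{"type":"array"},"newtons":{"type":"number"}},"required":["commands"]}

```bash
ls; mkdir -p pics
cat > h.py <<'E'
import numpy as np, cv2
from bench import bot
def save(c,n): cv2.imwrite('pics/'+n,cv2.cvtColor(c['frame'],cv2.COLOR_RGB2BGR))
def cloud(c):
    h,w=c['range_z'].shape; f=h/2/np.tan(np.radians(c['vertical_fov']/2))
    v,u=np.mgrid[:h,:w]; z=c['range_z']
    p=np.stack([(u-c['cx'])/f*z,-(v-c['cy'])/f*z,-z],-1)
    return p@np.array(c['rotation']).T+np.array(c['eye'])
E
python3 - <<'E'
from h import *
cs={n:bot.camera(n) for n in('side','top')}
im=[]
for n,c in cs.items():
    save(c,n+'0.png'); np.savez(n+'0.npz',P=cloud(c),F=c['frame'])
    print(n,c['eye'],c['vertical_fov'],c['cx'],c['cy'],[k for k in c])
    im.append(c['frame'])
s=bot.observe();print(s['time'],s['position'],np.round(s['ee_rot'],3),s['ft_force'],bot.pinch_z)
E
```

```text
pics
side [ 0.08329402 -0.78865983  0.55264478] 52.70023493967685 282.5934320712258 201.71677631360188 ['frame', 'range_z', 'vertical_fov', 'cx', 'cy', 'eye', 'rotation']
top [ 0.31448547 -0.05146239  1.09667769] 44.151143376658325 276.7809920571186 206.4338278938914 ['frame', 'range_z', 'vertical_fov', 'cx', 'cy', 'eye', 'rotation']
0.1 [0.22404835 0.52903198 0.23791175] [[-0.921  0.39  -0.001]
 [ 0.39   0.921 -0.001]
 [ 0.    -0.002 -1.   ]] [-0.73006895  0.38658656  0.61278951] 0.0187
```

View pics/top0.png

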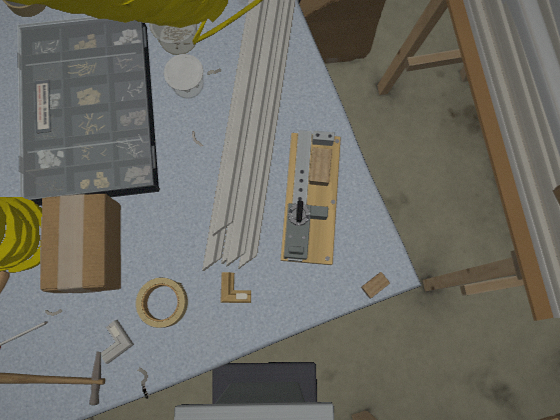

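View pics/side0.png

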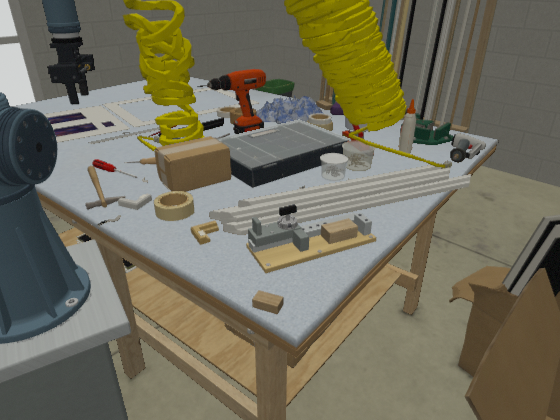

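The top view shows the jig at columns 282–340, rows 131–264, with the end block at the top, the T-bar near (300,210) and the tab near (296,249). The offcut is near (320,165).

Run:
```python
from h import *
d=np.load('top0.npz');P=d['P'];F=d['F'].astype(int)
sub=np.zeros(P.shape[:2],bool); sub[120:275,270:350]=1
hsv=cv2.cvtColor(d['F'],cv2.COLOR_RGB2HSV)
# board
z=P[...,2]
print('table z',np.median(z[270:280,300:340]))
m=sub&(hsv[...,1]>70)&(hsv[...,0]<30)&(z<0.03)
m2=sub&(z>0.008)&(z<0.12)
for k in(m,m2):
    r=cv2.minAreaRect(P[...,:2][k].astype(np.float32)*1000); print(r,k.sum())
mt=sub&(F.max(-1)<45)&(z>0.085)
print('tee',mt.sum(),cv2.minAreaRect(P[...,:2][mt].astype(np.float32)*1000),P[mt].mean(0),np.argwhere(mt).mean(0))
mb=sub&(z>0.075)&~mt; mb[:225]=0
print('tab',mb.sum(),P[mb].mean(0),P[mb].min(0),P[mb].max(0))
mo=sub&(z>0.036)&(z<0.05)&(hsv[...,1]>50)
mo[195:]=0
print('off',P[mo].mean(0),cv2.minAreaRect(P[...,:2][mo].astype(np.float32)*1000))
```

```text
table z -0.0017135249626691884
((572.8740234375, -125.48637390136719), (108.92687225341797, 285.9811096191406), 84.18151092529297) 2914
((586.8033447265625, -109.78382110595703), (153.51181030273438, 317.1133728027344), 87.63780212402344) 6422
tee 108 ((428.35693359375, -78.4843978881836), (11.846012115478516, 233.76763916015625), 79.55142974853516) [ 0.52049021 -0.09527318  0.10720577] [210.92592593 299.36111111]
tab 109 [ 0.43393274 -0.08343563  0.19468324] [ 0.31448547 -0.1018643   0.07503177] [ 0.45575299 -0.05146239  1.09667769]
off [ 0.63336212 -0.14490445  0.04046576] ((634.1279907226562, -144.97203063964844), (42.0373420715332, 75.89595031738281), 82.80272674560547)
```

Run:
```python
from h import *
d=np.load('top0.npz');P=d['P'];F=d['F'].astype(int);z=P[...,2]
sub=np.zeros(z.shape,bool); sub[120:275,270:350]=1
mt=sub&(F.max(-1)<50)&(z>0.08)&(z<0.12)
print('tee',mt.sum(),cv2.minAreaRect(P[...,:2][mt].astype(np.float32)*1000),P[mt].mean(0))
mb=sub&(z>0.075)&(z<.1); mb[:225]=0
print('tab',mb.sum(),cv2.minAreaRect(P[...,:2][mb].astype(np.float32)*1000),P[mb].mean(0))
s=bot.observe(); R=np.array(s['ee_rot']);p=np.array(s['position'])
a=np.radians(-6);X=np.array([np.cos(a),np.sin(a),0]);Y=np.array([-np.sin(a),np.cos(a),0])
print('yaw tool x',np.degrees(np.arctan2(R[1,0],R[0,0])))
print('tool x offset to jig: jig x in tool',R.T@X,'jig y in tool',R.T@Y)
```

```text
tee 108 ((523.0584106445312, -95.65116119384766), (10.279330253601074, 40.84417724609375), 83.77306365966797) [ 0.52249367 -0.09564234  0.09793853]
tab 97 ((449.41168212890625, -87.81625366210938), (28.172086715698242, 12.695948600769043), 84.36915588378906) [ 0.44870972 -0.08739109  0.0830963 ]
yaw tool x 157.03430825487175
tool x offset to jig: jig x in tool [-9.56479604e-01  2.91798191e-01 -7.63102589e-04] jig y in tool [ 0.29179901  0.95647865 -0.00139146]
```

Run:
```python
from h import *
for n in('top','side'):
    d=np.load(n+'0.npz');P=d['P'];ok=(P[...,2]>0.02)&(P[...,2]<1.0)
    Q=P[ok]; print(n)
    xs=np.arange(-.1,1.0,.1); ys=np.arange(.8,-.4,-.1)
    print('y\\x ',*['%4.1f'%x for x in xs])
    for y in ys:
        r=[]
        for x in xs:
            k=(abs(Q[:,0]-x)<.05)&(abs(Q[:,1]-y)<.05); r.append('%4d'%(Q[k,2].max()*1000) if k.sum()>3 else '   .')
        print('%4.1f'%y,*r)
    # yellow lowest / extents
    hsv=cv2.cvtColor(d['F'],cv2.COLOR_RGB2HSV); y=(abs(hsv[...,0].astype(int)-29)<5)&(hsv[...,1]>200)&(P[...,2]<.6)&(P[...,2]>-.1)
    print('yellow',np.round(np.percentile(P[y],[1,25,50,75,99],axis=0),2).tolist())
```

```text
top
y\x  -0.1  0.0  0.1  0.2  0.3  0.4  0.5  0.6  0.7  0.8  0.9
 0.8    .    .    .    .    .    .    .    .    .    .    .
 0.7    .    .    .    .    .    .    .    .    .    .    .
 0.6    .    .    .    .    .    .    .    .    .    .    .
 0.5    .    .    .   30    .  165  168  130   70   70   71
 0.4    .    .    .   25    .  172  225  109   70   71   70
 0.3    .    .    .   25   22  112  111  108  553   69   70
 0.2    .    .    .    .   40   39    .   70  557  456  238
 0.1    .    .    .    .   40   45   49   49   48  436  304
 0.0    .    .    .    .    .   49   50   50   50   49  215
-0.1    .    .    .    .    .   88  103   46   50   25   40
-0.2    .    .    .    .    .   24   53   46   50    .    .
-0.3    .    .    .    .    .   24    .    .    .    .    .
-0.4    .    .    .    .    .    .    .    .    .    .    .
yellow [[0.42, 0.01, 0.05], [0.49, 0.12, 0.12], [0.72, 0.21, 0.18], [0.82, 0.43, 0.38], [0.97, 0.48, 0.55]]
side
y\x  -0.1  0.0  0.1  0.2  0.3  0.4  0.5  0.6  0.7  0.8  0.9
 0.8    .    .    .    .    .   30    .   30   31   53   60
 0.7    .    .    .    .    .   39   28    .  237  243  240
 0.6    .    .    .  325  348  418  486  210  237  241  241
 0.5    .    .    .  494  493  492  488  334   70   70   71
 0.4    .    .    .  347    .  452  473  109   71   71   70
 0.3    .    .    .   24   23  112  111  109  491  480  490
 0.2    .    .    .    .   40   40    .   69  497  488  488
 0.1    .    .    .    .   40   45   49   51  498  498  497
 0.0    .  254  387    .    .   50   50   50   50   50  296
-0.1    .  366  373    .    .   88  103   45   51   27   43
-0.2    .    .    .    .    .   23   52   45   51    .    .
-0.3    .    .    .    .    .   23    .    .    .    .    .
-0.4    .    .    .    .    .    .    .    .    .    .    .
yellow [[0.39, -0.02, 0.08], [0.48, 0.09, 0.26], [0.79, 0.14, 0.35], [0.87, 0.43, 0.42], [1.0, 0.54, 0.5]]
```

{"op": "drive_tool", "data": {"commands": [{"x":-5.9,"y":-9.1},{"x":-5.9,"y":-9.1},{"x":-5.9,"y":-9.1},{"x":-5.9,"y":-9.1},{"x":-5.9,"y":-9.1},{"x":-5.9,"y":-9.1},{"x":-5.9,"y":-9.1},{"x":-5.9,"y":-9.1}]}}

```text
schema error: expected keys x, y, z, ax, ay, az, fingers
```

{"op": "drive_tool", "data": {"commands": [{"x":-5.9,"y":-9.1,"z":0,"ax":0,"ay":0,"az":0,"fingers":1},{"x":-5.9,"y":-9.1,"z":0,"ax":0,"ay":0,"az":0,"fingers":1},{"x":-5.9,"y":-9.1,"z":0,"ax":0,"ay":0,"az":0,"fingers":1},{"x":-5.9,"y":-9.1,"z":0,"ax":0,"ay":0,"az":0,"fingers":1},{"x":-5.9,"y":-9.1,"z":0,"ax":0,"ay":0,"az":0,"fingers":1},{"x":-5.9,"y":-9.1,"z":0,"ax":0,"ay":0,"az":0,"fingers":1},{"x":-5.9,"y":-9.1,"z":0,"ax":0,"ay":0,"az":0,"fingers":1},{"x":-5.9,"y":-9.1,"z":0,"ax":0,"ay":0,"az":0,"fingers":1}]}}

```text
time: 0.77
position: [0.2816, 0.1996, 0.2384]
ee_rot: [[-0.921, 0.389, 0.0], [0.389, 0.921, -0.0], [-0.0, -0.0, -1.0]]
ft_force: [1.7, 0.7, 1.1]
gripper_width: 1.002
finger_force: 0.0
```

{"op": "drive_tool", "data": {"commands": [{"x":-8.4,"y":-4.45,"z":0,"ax":0,"ay":0,"az":9.5,"fingers":1},{"x":-8.4,"y":-4.45,"z":0,"ax":0,"ay":0,"az":9.5,"fingers":1},{"x":-8.4,"y":-4.45,"z":0,"ax":0,"ay":0,"az":9.5,"fingers":1},{"x":-8.4,"y":-4.45,"z":0,"ax":0,"ay":0,"az":9.5,"fingers":1},{"x":-8.4,"y":-4.45,"z":0,"ax":0,"ay":0,"az":9.5,"fingers":1},{"x":-8.4,"y":-4.45,"z":0,"ax":0,"ay":0,"az":9.5,"fingers":1},{"x":-8.4,"y":-4.45,"z":0,"ax":0,"ay":0,"az":9.5,"fingers":1},{"x":-8.4,"y":-4.45,"z":0,"ax":0,"ay":0,"az":9.5,"fingers":1}]}}

```text
time: 1.43
position: [0.4932, -0.0594, 0.2383]
ee_rot: [[-0.167, 0.986, -0.0], [0.986, 0.167, 0.0], [0.0, -0.0, -1.0]]
ft_force: [-0.4, 1.1, 0.4]
gripper_width: 1.001
finger_force: 0.0
```

{"op": "drive_tool", "data": {"commands": [{"x":-1.0,"y":0.6,"z":0,"ax":0,"ay":0,"az":8.8,"fingers":1},{"x":-1.0,"y":0.6,"z":0,"ax":0,"ay":0,"az":8.8,"fingers":1},{"x":-1.0,"y":0.6,"z":0,"ax":0,"ay":0,"az":8.8,"fingers":1},{"x":-1.0,"y":0.6,"z":0,"ax":0,"ay":0,"az":8.8,"fingers":1},{"x":-1.0,"y":0.6,"z":0,"ax":0,"ay":0,"az":8.8,"fingers":1},{"x":-1.0,"y":0.6,"z":0,"ax":0,"ay":0,"az":8.8,"fingers":1},{"x":-1.0,"y":0.6,"z":0,"ax":0,"ay":0,"az":8.8,"fingers":1},{"x":-1.0,"y":0.6,"z":0,"ax":0,"ay":0,"az":8.8,"fingers":1}]}}

```text
time: 2.1
position: [0.5228, -0.0926, 0.2382]
ee_rot: [[0.684, 0.73, -0.001], [0.73, -0.684, 0.0], [-0.0, -0.001, -1.0]]
ft_force: [0.5, 0.2, 0.4]
gripper_width: 1.0
finger_force: 0.0
```

{"op": "drive_tool", "data": {"commands": [{"x":0,"y":0,"z":0,"ax":0,"ay":0,"az":8.8,"fingers":0.6},{"x":0,"y":0,"z":0,"ax":0,"ay":0,"az":8.8,"fingers":0.6},{"x":0,"y":0,"z":0,"ax":0,"ay":0,"az":8.8,"fingers":0.6},{"x":0,"y":0,"z":0,"ax":0,"ay":0,"az":8.8,"fingers":0.6},{"x":0,"y":0,"z":0,"ax":0,"ay":0,"az":8.8,"fingers":0.6},{"x":0,"y":0,"z":0,"ax":0,"ay":0,"az":8.8,"fingers":0.6},{"x":0,"y":0,"z":0,"ax":0,"ay":0,"az":8.8,"fingers":0.6},{"x":0,"y":0,"z":0,"ax":0,"ay":0,"az":8.8,"fingers":0.6}]}}

```text
time: 2.77
position: [0.5228, -0.0925, 0.2382]
ee_rot: [[0.995, -0.103, -0.001], [-0.103, -0.995, 0.0], [-0.001, -0.0, -1.0]]
ft_force: [0.2, 1.3, 0.1]
gripper_width: 0.598
finger_force: 0.0
```

Run:
```python
from h import *
c=bot.camera('wrist');save(c,'w1.png');P=cloud(c);np.savez('w1.npz',P=P,F=c['frame'])
s=bot.observe();print(s['time'],s['position'],np.round(s['joint_positions'],1),np.round(s['ft_force'],2))
z=P[...,2];F=c['frame']
mt=(F.max(-1)<60)&(z>0.085)&(z<0.115)
print(mt.sum(),cv2.minAreaRect(P[...,:2][mt].astype(np.float32)*1000),np.median(P[mt],0))
```

```text
2.8167 [ 0.52281985 -0.09254456  0.23827349] [-22.9   4.8  98.4  -0.   76.9  73. ] [-0.23 -0.57  0.71]
608 ((525.33740234375, -96.1161880493164), (11.489367485046387, 41.213226318359375), 84.54090118408203) [ 0.52635394 -0.09657535  0.10076638]
```

View pics/w1.png

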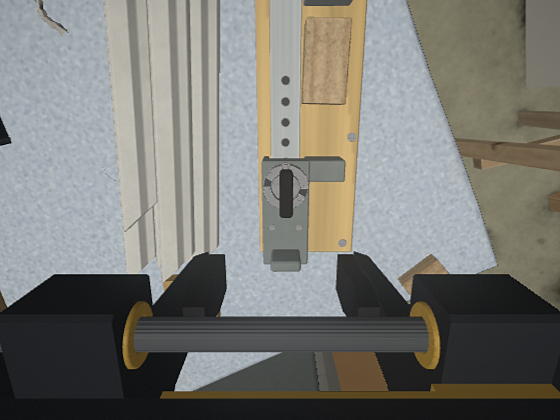

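The wrist picture shows the T-bar at about (286,193) on its slotted collar, the tab at (286,260) and the offcut at (326,60). Next I'll enlarge the collar to see whether the notch shows.

Run:
```python
import cv2
i=cv2.imread('pics/w1.png')[157:217,256:316];cv2.imwrite('pics/crop1.png',cv2.resize(i,(600,600),interpolation=cv2.INTER_CUBIC))
```

{"op": "drive_tool", "data": {"commands": [{"x":0.05,"y":0.085,"z":1.2,"ax":0,"ay":0,"az":0,"fingers":0.5},{"x":0.05,"y":0.085,"z":1.8,"ax":0,"ay":0,"az":0,"fingers":0.5},{"x":0.05,"y":0.085,"z":1.8,"ax":0,"ay":0,"az":0,"fingers":0.5},{"x":0.05,"y":0.085,"z":1.8,"ax":0,"ay":0,"az":0,"fingers":0.5}]}}

```text
time: 3.15
position: [0.5234, -0.0956, 0.1653]
ee_rot: [[0.995, -0.096, -0.004], [-0.096, -0.995, 0.002], [-0.005, -0.001, -1.0]]
ft_force: [0.4, 0.3, 0.6]
gripper_width: 0.501
finger_force: 0.0
```

View pics/crop1.png

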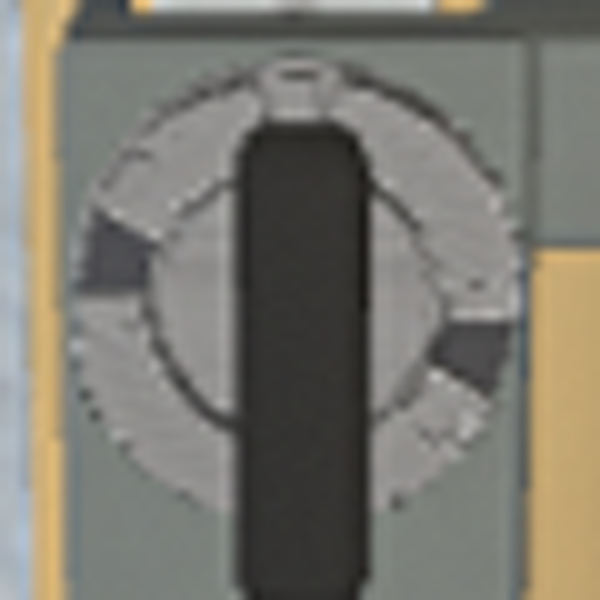

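The crop shows the rest notch as two dark patches at (118,255) and (475,355). That puts it about 74° anticlockwise from the bar.

Run:
```python
from h import *
c=bot.camera('wrist');save(c,'w2.png');P=cloud(c)
s=bot.observe();print(s['time'],s['position'],np.round(s['ee_rot'],3),np.round(s['ft_force'],2))
z=P[...,2];F=c['frame']
mt=(F.max(-1)<60)&(z>0.09)&(z<0.108)
n,l,st,ce=cv2.connectedComponentsWithStats(mt.astype(np.uint8))
i=1+np.argmax(st[1:,4]);mt=l==i
print(st[i],cv2.minAreaRect(P[...,:2][mt].astype(np.float32)*1000),np.median(P[mt],0))
R=np.array(s['ee_rot'])
hsv=cv2.cvtColor(F,cv2.COLOR_RGB2HSV)
u=int(ce[i][0]);v=int(ce[i][1])
md=(F.max(-1)<100)&(z>0.055)&(z<0.075)
n,l,st,ce=cv2.connectedComponentsWithStats(md.astype(np.uint8))
for k in range(1,n):
    if st[k,4]>15: print(st[k],P[l==k].mean(0))
```

```text
3.2 [ 0.52481843 -0.09620757  0.16725833] [[ 0.995 -0.096 -0.001]
 [-0.096 -0.995  0.   ]
 [-0.001 -0.    -1.   ]] [-0.38  0.06  1.29]
[ 275  188   17   63 1036] ((525.23193359375, -96.3646240234375), (10.964378356933594, 41.52711868286133), 84.67662048339844) [ 0.52727022 -0.09653494  0.10082827]
[289 178  20  16  46] [ 0.54179938 -0.10898549  0.06102218]
[292 193   6  10  19] [ 0.53240866 -0.10526489  0.06486674]
[255 197  10  10  67] [ 0.53036657 -0.07906696  0.06482944]
[264 208  10  16  25] [ 0.51785755 -0.08427975  0.06342345]
[300 210  10  11  70] [ 0.51759307 -0.11263992  0.06462313]
[265 283  36  14 409] [ 0.45594923 -0.08949221  0.06577299]
```

View pics/w2.png

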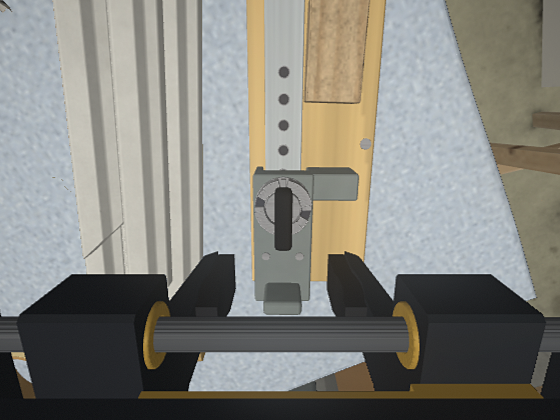

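The T-bar is at about (283,218), centred on the tool, with notch patches at (260,202) and (305,215). They measure 74.7° from the bar. Next is the descent and the grip.

{"op": "drive_tool", "data": {"commands": [{"x":0,"y":0,"z":1.0,"ax":0,"ay":0,"az":0,"fingers":0.5},{"x":0,"y":0,"z":1.9,"ax":0,"ay":0,"az":0,"fingers":0.5},{"x":0,"y":0,"z":2.3,"ax":0,"ay":0,"az":0,"fingers":0.5},{"x":0,"y":0,"z":2.3,"ax":0,"ay":0,"az":0,"fingers":0.5},{"x":0,"y":0,"z":2.3,"ax":0,"ay":0,"az":0,"fingers":0.5}]}}

```text
time: 3.62
position: [0.5258, -0.0966, 0.0763]
ee_rot: [[0.995, -0.097, 0.001], [-0.097, -0.995, -0.001], [0.001, 0.0, -1.0]]
ft_force: [0.6, -0.6, 0.4]
gripper_width: 0.496
finger_force: 0.0
```

{"op": "drive_tool", "data": {"commands": [{"x":0,"y":0,"z":0,"ax":0,"ay":0,"az":0,"fingers":0.05},{"x":0,"y":0,"z":0,"ax":0,"ay":0,"az":0,"fingers":0.05},{"x":0,"y":0,"z":0,"ax":0,"ay":0,"az":0,"fingers":0.05},{"x":0,"y":0,"z":0,"ax":0,"ay":0,"az":0,"fingers":0.05},{"x":0,"y":0,"z":0,"ax":0,"ay":0,"az":0,"fingers":0.05},{"x":0,"y":0,"z":0,"ax":0,"ay":0,"az":0,"fingers":0.05}], "newtons": 35}}

```text
time: 4.12
position: [0.5253, -0.0971, 0.0756]
ee_rot: [[0.995, -0.097, 0.001], [-0.097, -0.995, -0.002], [0.001, 0.002, -1.0]]
ft_force: [-1.9, -4.2, 3.1]
gripper_width: 0.132
finger_force: 35.0
```

{"op": "drive_tool", "data": {"commands": [{"x":0,"y":0.02,"z":-0.1,"ax":0,"ay":0,"az":0,"fingers":0.05},{"x":0,"y":0.02,"z":-0.2,"ax":0,"ay":0,"az":0,"fingers":0.05},{"x":0,"y":0.02,"z":-0.29,"ax":0,"ay":0,"az":0,"fingers":0.05},{"x":0,"y":0.02,"z":-0.29,"ax":0,"ay":0,"az":0,"fingers":0.05},{"x":0,"y":0.02,"z":-0.29,"ax":0,"ay":0,"az":0,"fingers":0.05},{"x":0,"y":0.02,"z":-0.29,"ax":0,"ay":0,"az":0,"fingers":0.05}]}}

```text
time: 4.62
position: [0.5238, -0.0969, 0.0856]
ee_rot: [[0.995, -0.097, -0.002], [-0.097, -0.995, 0.0], [-0.002, -0.0, -1.0]]
ft_force: [-1.5, -4.8, -12.2]
gripper_width: 0.133
finger_force: 35.0
```

{"op": "drive_tool", "data": {"commands": [{"x":0,"y":0.02,"z":-0.05,"ax":0,"ay":0,"az":0,"fingers":0.05},{"x":0,"y":0.02,"z":-0.05,"ax":0,"ay":0,"az":0,"fingers":0.05},{"x":0,"y":0.02,"z":-0.05,"ax":0,"ay":0,"az":0,"fingers":0.05}]}}

```text
time: 4.87
position: [0.5238, -0.097, 0.0877]
ee_rot: [[0.995, -0.097, -0.002], [-0.097, -0.995, 0.001], [-0.002, -0.001, -1.0]]
ft_force: [-1.0, 0.5, -13.5]
gripper_width: 0.132
finger_force: 35.0
```

{"op": "drive_tool", "data": {"commands": [{"x":0,"y":0,"z":0,"ax":0,"ay":0,"az":-0.7,"fingers":0.05},{"x":0,"y":0,"z":0,"ax":0,"ay":0,"az":-1.4,"fingers":0.05},{"x":0,"y":0,"z":0,"ax":0,"ay":0,"az":-2.1,"fingers":0.05},{"x":0,"y":0,"z":0,"ax":0,"ay":0,"az":-2.8,"fingers":0.05},{"x":0,"y":0,"z":0,"ax":0,"ay":0,"az":-3.5,"fingers":0.05},{"x":0,"y":0,"z":0,"ax":0,"ay":0,"az":-4.2,"fingers":0.05},{"x":0,"y":0,"z":0,"ax":0,"ay":0,"az":-5.0,"fingers":0.05},{"x":0,"y":0,"z":0,"ax":0,"ay":0,"az":-5.0,"fingers":0.05}]}}

```text
time: 5.53
position: [0.5238, -0.0973, 0.0878]
ee_rot: [[0.909, 0.417, -0.002], [0.417, -0.909, 0.001], [-0.001, -0.002, -1.0]]
ft_force: [-1.7, 0.4, -13.0]
gripper_width: 0.13
finger_force: 35.0
```

{"op": "drive_tool", "data": {"commands": [{"x":0,"y":0,"z":0,"ax":0,"ay":0,"az":-0.9,"fingers":0.05},{"x":0,"y":0,"z":0,"ax":0,"ay":0,"az":-1.8,"fingers":0.05},{"x":0,"y":0,"z":0,"ax":0,"ay":0,"az":-2.7,"fingers":0.05},{"x":0,"y":0,"z":0,"ax":0,"ay":0,"az":-3.6,"fingers":0.05},{"x":0,"y":0,"z":0,"ax":0,"ay":0,"az":-4.5,"fingers":0.05},{"x":0,"y":0,"z":0,"ax":0,"ay":0,"az":-5.6,"fingers":0.05},{"x":0,"y":0,"z":0,"ax":0,"ay":0,"az":-6.8,"fingers":0.05},{"x":0,"y":0,"z":0,"ax":0,"ay":0,"az":-6.8,"fingers":0.05}]}}

```text
time: 6.2
position: [0.5242, -0.0976, 0.088]
ee_rot: [[0.417, 0.909, -0.001], [0.909, -0.417, 0.0], [-0.0, -0.001, -1.0]]
ft_force: [-2.0, -0.7, -13.6]
gripper_width: 0.13
finger_force: 35.0
```

{"op": "drive_tool", "data": {"commands": [{"x":0,"y":0,"z":0,"ax":0,"ay":0,"az":-0.65,"fingers":0.05},{"x":0,"y":0,"z":0,"ax":0,"ay":0,"az":-0.65,"fingers":0.05},{"x":0,"y":0,"z":0.03,"ax":0,"ay":0,"az":-0.65,"fingers":0.05},{"x":0,"y":0,"z":0.06,"ax":0,"ay":0,"az":-0.65,"fingers":0.05},{"x":0,"y":0,"z":0.08,"ax":0,"ay":0,"az":-0.65,"fingers":0.05},{"x":0,"y":0,"z":0.08,"ax":0,"ay":0,"az":-0.65,"fingers":0.05},{"x":0,"y":0,"z":0.08,"ax":0,"ay":0,"az":-0.65,"fingers":0.05}]}}

```text
time: 6.78
position: [0.5245, -0.0977, 0.085]
ee_rot: [[0.357, 0.934, -0.0], [0.934, -0.357, 0.0], [0.0, -0.0, -1.0]]
ft_force: [-2.9, 0.2, -11.2]
gripper_width: 0.129
finger_force: 35.0
```

{"op": "drive_tool", "data": {"commands": [{"x":0,"y":0,"z":0.02,"ax":0,"ay":0,"az":0,"fingers":0.05},{"x":0,"y":0,"z":0.035,"ax":0,"ay":0,"az":0,"fingers":0.05},{"x":0,"y":0,"z":0.035,"ax":0,"ay":0,"az":0,"fingers":0.05},{"x":0,"y":0,"z":0.035,"ax":0,"ay":0,"az":0,"fingers":0.05}]}}

```text
time: 7.12
position: [0.5247, -0.0977, 0.0837]
ee_rot: [[0.356, 0.934, 0.0], [0.934, -0.356, 0.0], [0.0, 0.0, -1.0]]
ft_force: [-2.0, 1.5, -10.2]
gripper_width: 0.133
finger_force: 35.0
```

{"op": "drive_tool", "data": {"commands": [{"x":0,"y":0,"z":0.02,"ax":0,"ay":0,"az":0,"fingers":0.05},{"x":0,"y":0,"z":0.035,"ax":0,"ay":0,"az":0,"fingers":0.05},{"x":0,"y":0,"z":0.035,"ax":0,"ay":0,"az":0,"fingers":0.05},{"x":0,"y":0,"z":0.035,"ax":0,"ay":0,"az":0,"fingers":0.05}]}}

```text
time: 7.45
position: [0.525, -0.0978, 0.0826]
ee_rot: [[0.356, 0.934, 0.001], [0.934, -0.356, -0.0], [0.0, 0.001, -1.0]]
ft_force: [-1.6, 2.4, -7.9]
gripper_width: 0.133
finger_force: 35.0
```

{"op": "drive_tool", "data": {"commands": [{"x":0,"y":0,"z":0.015,"ax":0,"ay":0,"az":0,"fingers":0.05},{"x":0,"y":0,"z":0.03,"ax":0,"ay":0,"az":0,"fingers":0.05},{"x":0,"y":0,"z":0.03,"ax":0,"ay":0,"az":0,"fingers":0.05},{"x":0,"y":0,"z":0.03,"ax":0,"ay":0,"az":0,"fingers":0.05}]}}

```text
time: 7.78
position: [0.5257, -0.0979, 0.0822]
ee_rot: [[0.356, 0.934, 0.002], [0.934, -0.356, -0.0], [0.0, 0.002, -1.0]]
ft_force: [-1.7, 3.8, 0.9]
gripper_width: 0.129
finger_force: 35.0
```

{"op": "drive_tool", "data": {"commands": [{"x":0,"y":0,"z":0,"ax":0,"ay":0,"az":0,"fingers":0.3},{"x":0,"y":0,"z":0,"ax":0,"ay":0,"az":0,"fingers":0.4},{"x":0,"y":0,"z":0,"ax":0,"ay":0,"az":0,"fingers":0.4},{"x":0,"y":0,"z":-0.5,"ax":0,"ay":0,"az":0,"fingers":0.4},{"x":0,"y":0,"z":-1.5,"ax":0,"ay":0,"az":0,"fingers":0.4},{"x":0,"y":0,"z":-2.2,"ax":0,"ay":0,"az":0,"fingers":0.4},{"x":0,"y":0,"z":-2.2,"ax":0,"ay":0,"az":0,"fingers":0.4},{"x":0,"y":0,"z":-2.2,"ax":0,"ay":0,"az":0,"fingers":0.4}]}}

```text
time: 8.45
position: [0.5263, -0.0988, 0.1714]
ee_rot: [[0.356, 0.934, 0.005], [0.934, -0.356, -0.003], [-0.001, 0.006, -1.0]]
ft_force: [0.2, -0.1, -1.0]
gripper_width: 0.403
finger_force: 0.0
```

Run:
```python
from h import *
c=bot.camera('wrist');save(c,'w3.png');P=cloud(c);F=c['frame'];z=P[...,2]
s=bot.observe();print(s['time'],s['position'],np.round(s['joint_positions'],1),np.round(s['ft_force'],2),s['gripper_width'])
R=np.array(s['ee_rot']);p=np.array(s['position'])
ct=bot.camera('top');P2=cloud(ct);F2=ct['frame']
for P,F in((P,F),(P2,F2)):
    z=P[...,2]
    mt=(F.max(-1)<60)&(z>0.093)&(z<0.115)&(abs(P[...,0]-.525)<.04)&(abs(P[...,1]+.097)<.04)
    if mt.sum()>20: print(mt.sum(),cv2.minAreaRect(P[...,:2][mt].astype(np.float32)*1000),np.median(P[mt],0))
a=np.radians(-5.8);X=np.array([np.cos(a),np.sin(a),0])
ax=np.array([.5248,-.0965,0])
goal=ax-X*(.075+.006+.045); goal[2]=.13
print(goal,'shift units',R.T@(goal-p)/.04)
```

```text
8.5 [ 0.52499939 -0.09818954  0.16952693] [-23.3   9.3 101.7  -0.   68.8  -2.4] [-0.03  0.22 -0.59] 0.39743726982191263
1039 ((524.9127197265625, -95.63948059082031), (41.18412780761719, 10.94411849975586), 69.11962127685547) [ 0.52566434 -0.09380115  0.10735481]
[ 0.39944503 -0.08376691  0.13      ] shift units [-0.7810695  -3.06315049  0.9828371 ]
```

View pics/w3.png

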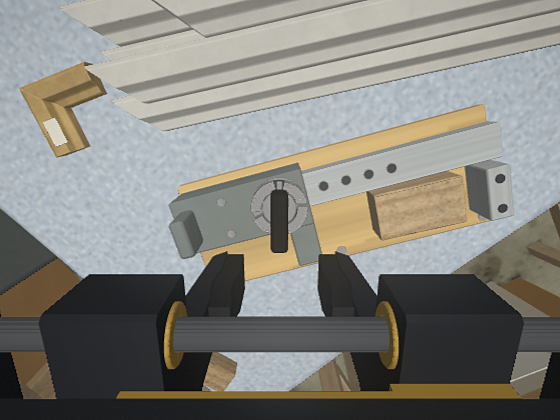

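The bar sits at (279,220), turned to 69° yaw, with its top 107 mm up. That is 7 mm higher than at the start, so it's retracted and rests in the notch. Next I'll go behind the tab with the fingers shut.

{"op": "drive_tool", "data": {"commands": [{"x":-0.8,"y":-3.1,"z":0,"ax":0,"ay":0,"az":6.25,"fingers":0},{"x":-0.8,"y":-3.1,"z":0,"ax":0,"ay":0,"az":6.25,"fingers":0},{"x":-0.8,"y":-3.1,"z":0,"ax":0,"ay":0,"az":6.25,"fingers":0},{"x":-0.8,"y":-3.1,"z":0,"ax":0,"ay":0,"az":6.25,"fingers":0},{"x":-0.8,"y":-3.1,"z":0,"ax":0,"ay":0,"az":6.25,"fingers":0},{"x":-0.8,"y":-3.1,"z":0,"ax":0,"ay":0,"az":6.25,"fingers":0},{"x":-0.8,"y":-3.1,"z":0,"ax":0,"ay":0,"az":6.25,"fingers":0}]}}

```text
time: 9.13
position: [0.3962, -0.0832, 0.1677]
ee_rot: [[0.852, 0.523, -0.002], [0.523, -0.852, 0.001], [-0.001, -0.002, -1.0]]
ft_force: [1.2, -0.4, 0.2]
gripper_width: 0.005
finger_force: 0.0
```

{"op": "drive_tool", "data": {"commands": [{"x":0,"y":0,"z":0,"ax":0,"ay":0,"az":6.2,"fingers":0},{"x":0,"y":0,"z":0,"ax":0,"ay":0,"az":6.2,"fingers":0},{"x":0,"y":0,"z":0,"ax":0,"ay":0,"az":6.2,"fingers":0},{"x":0,"y":0,"z":0.6,"ax":0,"ay":0,"az":6.2,"fingers":0},{"x":0,"y":0,"z":1.4,"ax":0,"ay":0,"az":6.2,"fingers":0},{"x":0,"y":0,"z":2.0,"ax":0,"ay":0,"az":6.2,"fingers":0},{"x":0,"y":0,"z":2.5,"ax":0,"ay":0,"az":6.2,"fingers":0},{"x":0,"y":0,"z":2.5,"ax":0,"ay":0,"az":6.2,"fingers":0}]}}

```text
time: 9.8
position: [0.3937, -0.0816, 0.0647]
ee_rot: [[0.995, -0.096, -0.009], [-0.096, -0.995, 0.005], [-0.009, -0.004, -1.0]]
ft_force: [-0.5, 0.5, 0.0]
gripper_width: 0.007
finger_force: 0.0
```

{"op": "drive_tool", "data": {"commands": [{"x":0.3,"y":0.05,"z":0,"ax":0,"ay":0,"az":0,"fingers":0},{"x":0.55,"y":0.05,"z":0,"ax":0,"ay":0,"az":0,"fingers":0},{"x":0.75,"y":0.05,"z":0,"ax":0,"ay":0,"az":0,"fingers":0},{"x":0.85,"y":0.05,"z":0,"ax":0,"ay":0,"az":0,"fingers":0},{"x":0.95,"y":0.05,"z":0,"ax":0,"ay":0,"az":0,"fingers":0},{"x":1.05,"y":0.05,"z":0,"ax":0,"ay":0,"az":0,"fingers":0},{"x":1.15,"y":0.05,"z":0,"ax":0,"ay":0,"az":0,"fingers":0},{"x":1.25,"y":0.05,"z":0,"ax":0,"ay":0,"az":0,"fingers":0}]}}

```text
time: 10.47
position: [0.4467, -0.0902, 0.0691]
ee_rot: [[0.995, -0.097, -0.001], [-0.097, -0.995, 0.0], [-0.001, -0.0, -1.0]]
ft_force: [-3.3, -0.4, 2.3]
gripper_width: 0.003
finger_force: 1.8
```

{"op": "drive_tool", "data": {"commands": [{"x":0.1,"y":0,"z":0,"ax":0,"ay":0,"az":0,"fingers":0},{"x":0.2,"y":0,"z":0,"ax":0,"ay":0,"az":0,"fingers":0},{"x":0.3,"y":0,"z":0,"ax":0,"ay":0,"az":0,"fingers":0},{"x":0.4,"y":0,"z":0,"ax":0,"ay":0,"az":0,"fingers":0},{"x":0.5,"y":0,"z":0,"ax":0,"ay":0,"az":0,"fingers":0},{"x":0.6,"y":0,"z":0,"ax":0,"ay":0,"az":0,"fingers":0},{"x":0.7,"y":0,"z":0,"ax":0,"ay":0,"az":0,"fingers":0},{"x":0.8,"y":0,"z":0,"ax":0,"ay":0,"az":0,"fingers":0}]}}

```text
time: 11.13
position: [0.4792, -0.0936, 0.0691]
ee_rot: [[0.995, -0.097, -0.0], [-0.097, -0.995, -0.0], [-0.0, 0.0, -1.0]]
ft_force: [-3.6, 0.5, 2.7]
gripper_width: 0.004
finger_force: 1.7
```

Run:
```python
from h import *
c=bot.camera('top');P=cloud(c);F=c['frame'];z=P[...,2];s=bot.observe();print(s['time'],s['position'],s['ft_force'])
c=bot.camera('wrist');save(c,'w4.png')
```

```text
11.1833 [ 0.48000004 -0.09374432  0.06924344] [-1.03455343 -0.00232815 -0.1933872 ]
```

View pics/w4.png

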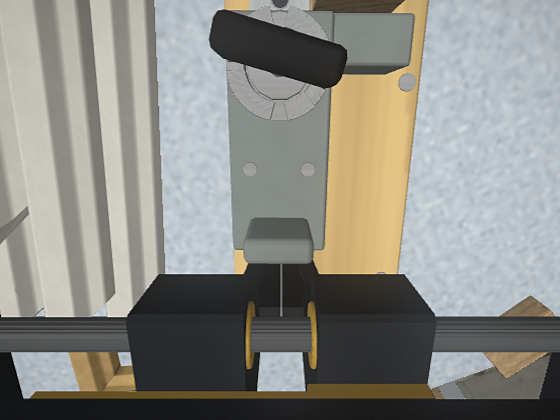

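The stop is sliding squarely. The tab at (280,240) is against the fingertips, and the T-bar at (278,48) is still at its notch angle.

{"op": "drive_tool", "data": {"commands": [{"x":0.06,"y":0,"z":0,"ax":0,"ay":0,"az":0,"fingers":0},{"x":0.12,"y":0,"z":0,"ax":0,"ay":0,"az":0,"fingers":0},{"x":0.18,"y":0,"z":0,"ax":0,"ay":0,"az":0,"fingers":0},{"x":0.24,"y":0,"z":0,"ax":0,"ay":0,"az":0,"fingers":0},{"x":0.3,"y":0,"z":0,"ax":0,"ay":0,"az":0,"fingers":0},{"x":0.36,"y":0,"z":0,"ax":0,"ay":0,"az":0,"fingers":0},{"x":0.42,"y":0,"z":0,"ax":0,"ay":0,"az":0,"fingers":0}]}}

```text
time: 11.82
position: [0.4955, -0.0951, 0.069]
ee_rot: [[0.995, -0.097, -0.0], [-0.097, -0.995, 0.0], [-0.0, -0.0, -1.0]]
ft_force: [-4.3, -1.0, 1.2]
gripper_width: -0.001
finger_force: 1.8
```

{"op": "drive_tool", "data": {"commands": [{"x":0.025,"y":0,"z":0,"ax":0,"ay":0,"az":0,"fingers":0},{"x":0.05,"y":0,"z":0,"ax":0,"ay":0,"az":0,"fingers":0},{"x":0.075,"y":0,"z":0,"ax":0,"ay":0,"az":0,"fingers":0}]}}

```text
time: 12.07
position: [0.4985, -0.0954, 0.069]
ee_rot: [[0.995, -0.097, -0.0], [-0.097, -0.995, 0.0], [-0.0, 0.0, -1.0]]
ft_force: [-3.4, -0.4, 0.5]
gripper_width: 0.006
finger_force: 1.6
```

{"op": "drive_tool", "data": {"commands": [{"x":0.015,"y":0,"z":0,"ax":0,"ay":0,"az":0,"fingers":0},{"x":0.03,"y":0,"z":0,"ax":0,"ay":0,"az":0,"fingers":0},{"x":0.04,"y":0,"z":0,"ax":0,"ay":0,"az":0,"fingers":0}]}}

```text
time: 12.32
position: [0.5001, -0.0956, 0.0691]
ee_rot: [[0.995, -0.097, -0.0], [-0.097, -0.995, -0.0], [-0.0, 0.0, -1.0]]
ft_force: [-2.8, -1.8, -0.4]
gripper_width: 0.005
finger_force: 1.5
```

Run:
```python
from h import *
c=bot.camera('side');P=cloud(c);F=c['frame'];z=P[...,2];s=bot.observe();print(s['time'],s['position'],s['ft_force'])
i=F[195:275,240:390];cv2.imwrite('pics/s4.png',cv2.cvtColor(cv2.resize(i,(750,400),interpolation=cv2.INTER_CUBIC),cv2.COLOR_RGB2BGR))
```

```text
12.3667 [ 0.50006635 -0.09555497  0.06903184] [-2.75696468 -0.0919429  -0.88836198]
```

View pics/s4.png

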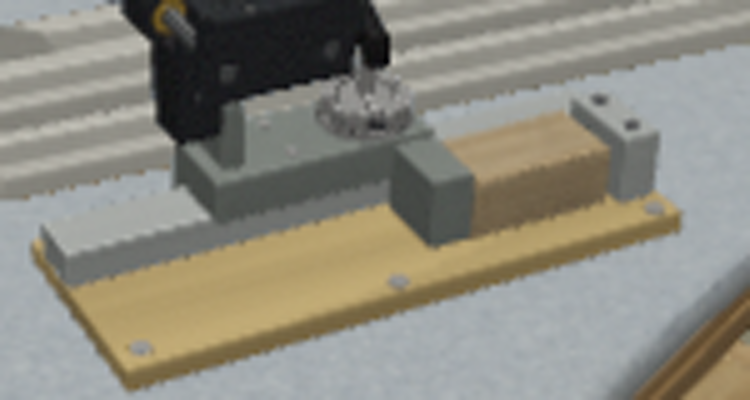

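The offcut, near (540,170) in the crop, looks about to meet the end block at (615,150), with the stop's foot behind it. I'll continue in fine steps.

{"op": "drive_tool", "data": {"commands": [{"x":0.015,"y":0,"z":0,"ax":0,"ay":0,"az":0,"fingers":0},{"x":0.03,"y":0,"z":0,"ax":0,"ay":0,"az":0,"fingers":0},{"x":0.04,"y":0,"z":0,"ax":0,"ay":0,"az":0,"fingers":0},{"x":0.04,"y":0,"z":0,"ax":0,"ay":0,"az":0,"fingers":0}]}}

```text
time: 12.7
position: [0.5017, -0.0957, 0.0691]
ee_rot: [[0.995, -0.097, 0.0], [-0.097, -0.995, -0.0], [0.0, 0.0, -1.0]]
ft_force: [-3.6, -1.4, 0.3]
gripper_width: 0.003
finger_force: 1.3
```

{"op": "drive_tool", "data": {"commands": [{"x":0.015,"y":0,"z":0,"ax":0,"ay":0,"az":0,"fingers":0},{"x":0.03,"y":0,"z":0,"ax":0,"ay":0,"az":0,"fingers":0},{"x":0.04,"y":0,"z":0,"ax":0,"ay":0,"az":0,"fingers":0},{"x":0.04,"y":0,"z":0,"ax":0,"ay":0,"az":0,"fingers":0}]}}

```text
time: 13.03
position: [0.5033, -0.0959, 0.0691]
ee_rot: [[0.995, -0.097, 0.0], [-0.097, -0.995, -0.0], [0.0, 0.0, -1.0]]
ft_force: [-1.7, -1.3, -1.1]
gripper_width: 0.005
finger_force: 1.3
```

{"op": "drive_tool", "data": {"commands": [{"x":0.015,"y":0,"z":0,"ax":0,"ay":0,"az":0,"fingers":0},{"x":0.03,"y":0,"z":0,"ax":0,"ay":0,"az":0,"fingers":0},{"x":0.04,"y":0,"z":0,"ax":0,"ay":0,"az":0,"fingers":0},{"x":0.04,"y":0,"z":0,"ax":0,"ay":0,"az":0,"fingers":0}]}}

```text
time: 13.37
position: [0.5044, -0.096, 0.0691]
ee_rot: [[0.995, -0.097, -0.001], [-0.097, -0.995, 0.0], [-0.001, 0.0, -1.0]]
ft_force: [-5.1, -1.2, -0.1]
gripper_width: 0.007
finger_force: 2.6
```

{"op": "drive_tool", "data": {"commands": [{"x":0.01,"y":0,"z":0,"ax":0,"ay":0,"az":0,"fingers":0},{"x":0.015,"y":0,"z":0,"ax":0,"ay":0,"az":0,"fingers":0},{"x":0.015,"y":0,"z":0,"ax":0,"ay":0,"az":0,"fingers":0}]}}

```text
time: 13.62
position: [0.5044, -0.0959, 0.069]
ee_rot: [[0.995, -0.097, -0.002], [-0.097, -0.995, 0.0], [-0.002, -0.0, -1.0]]
ft_force: [-8.5, -1.2, 2.4]
gripper_width: 0.003
finger_force: 3.9
```

{"op": "drive_tool", "data": {"commands": [{"x":0.013,"y":0,"z":0,"ax":0,"ay":0,"az":0,"fingers":0},{"x":0.013,"y":0,"z":0,"ax":0,"ay":0,"az":0,"fingers":0},{"x":0.013,"y":0,"z":0,"ax":0,"ay":0,"az":0,"fingers":0},{"x":0.013,"y":0,"z":0,"ax":0,"ay":0,"az":0,"fingers":0}]}}

```text
time: 13.95
position: [0.5044, -0.096, 0.069]
ee_rot: [[0.995, -0.097, -0.004], [-0.097, -0.995, 0.0], [-0.004, -0.0, -1.0]]
ft_force: [-11.4, -1.3, 4.5]
gripper_width: 0.004
finger_force: 5.0
```

{"op": "drive_tool", "data": {"commands": [{"x":0.005,"y":0,"z":0,"ax":0,"ay":0,"az":0,"fingers":0},{"x":0.005,"y":0,"z":0,"ax":0,"ay":0,"az":0,"fingers":0},{"x":0.005,"y":0,"z":0,"ax":0,"ay":0,"az":0,"fingers":0},{"x":0.005,"y":0,"z":0,"ax":0,"ay":0,"az":0,"fingers":0},{"x":0.005,"y":0,"z":0,"ax":0,"ay":0,"az":0,"fingers":0},{"x":0.005,"y":0,"z":0,"ax":0,"ay":0,"az":0,"fingers":0},{"x":0.005,"y":0,"z":0,"ax":0,"ay":0,"az":0,"fingers":0},{"x":0.005,"y":0,"z":0,"ax":0,"ay":0,"az":0,"fingers":0}]}}

```text
time: 14.62
position: [0.5045, -0.096, 0.069]
ee_rot: [[0.995, -0.097, -0.004], [-0.097, -0.995, 0.001], [-0.004, -0.0, -1.0]]
ft_force: [-11.6, -1.4, 6.1]
gripper_width: 0.005
finger_force: 5.5
```

{"op": "drive_tool", "data": {"commands": [{"x":-0.03,"y":0,"z":0,"ax":0,"ay":0,"az":0,"fingers":0},{"x":-0.06,"y":0,"z":0,"ax":0,"ay":0,"az":0,"fingers":0},{"x":-0.12,"y":0,"z":0,"ax":0,"ay":0,"az":0,"fingers":0},{"x":-0.3,"y":0,"z":0,"ax":0,"ay":0,"az":0,"fingers":0},{"x":-0.7,"y":0,"z":0,"ax":0,"ay":0,"az":0,"fingers":0},{"x":-1.2,"y":0,"z":-0.5,"ax":0,"ay":0,"az":0,"fingers":0},{"x":-1.2,"y":0,"z":-1.4,"ax":0,"ay":0,"az":0,"fingers":0},{"x":-1.2,"y":0,"z":-2.2,"ax":0,"ay":0,"az":0,"fingers":0}]}}

```text
time: 15.28
position: [0.4566, -0.0908, 0.1575]
ee_rot: [[0.995, -0.097, -0.002], [-0.097, -0.995, 0.001], [-0.002, -0.001, -1.0]]
ft_force: [1.6, -0.3, 0.1]
gripper_width: 0.007
finger_force: 0.0
```

Run:
```python
from h import *
c=bot.camera('wrist');save(c,'w5.png');s=bot.observe();print(s['time'],s['position'],np.round(s['ft_force'],2))
```

```text
15.3333 [ 0.46130176 -0.0927106   0.16467704] [ 4.34 -0.9   4.67]
```

View pics/w5.png

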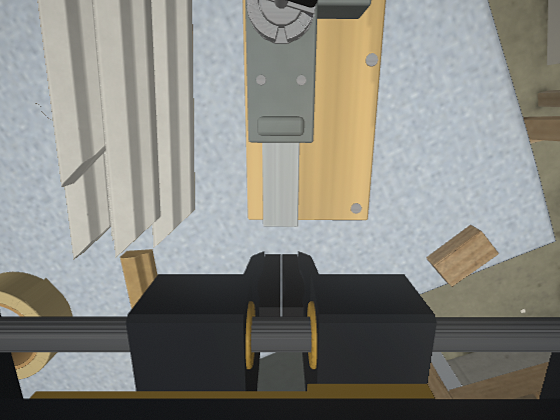

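The tool is clear: the tab at (281,126) is free of the shut fingers. One last check of the snug stack before handing in.

Run:
```python
from h import *
c=bot.camera('side');F=c['frame'];t=bot.camera('top')['frame']
a=cv2.resize(F[195:265,285:385],(800,300),interpolation=cv2.INTER_CUBIC);b=cv2.resize(t[120:200,270:350],(300,300),interpolation=cv2.INTER_CUBIC)
a=cv2.resize(F[195:265,285:385],(429,300),interpolation=cv2.INTER_CUBIC)
cv2.imwrite('pics/f.png',cv2.cvtColor(np.hstack([a,b]),cv2.COLOR_RGB2BGR))
s=bot.observe();print(s['time'],np.round(s['ft_force'],2))
```

```text
15.4333 [-0.16 -0.33 -0.2 ]
```

View pics/f.png

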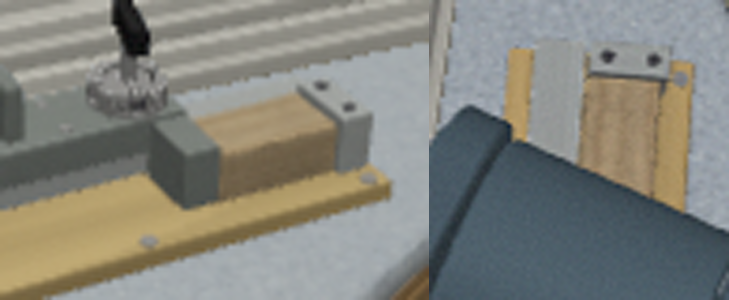

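The side crop shows stop foot (185,165), offcut (270,150) and end block (345,130) touching with no gaps. The plunger at (130,50) is still raised and turned.

```bash
python3 -c "
from bench import bot
print(bot.hand_in())"
```

```text
the job is handed in; nothing more can be done
None
```

The job is handed in: the plunger rests retracted in the notch at about 75°, the stop and offcut are snug against the end block after a push of about 11.6 N held for about 0.7 s, and the arm is clear, at about 15.4 s of the 64 s allowed.

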